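Unhook a carded bit pack from the display peg and stand it in the job rack

TASK

Take the yellow hang pack off the display peg: slide it along the wire towards the free end, feeling for the wire and lifting the pack so that its slot follows the bend and clears the upturned tip, without straining the peg. Then lower the pack foot first into the slot of the wooden job rack until it stands fully home, keep hold of it for a moment there, and let go. Leave the other things on the table alone.

Things in the scene. Friction and masses are not known exactly. Their poses are not given: they have to be found in the camera images.
- pack_grip (a point): centre of the black grip rib topping the yellow hang pack. Rib: 10 mm thick (pack's x), 40 mm wide (y), 26 mm tall (z up); pinch it from above across its thickness. Below it: 24 mm of bare plate 3 mm thick, then the hang slot (pack_slot). The pack is rigid, symmetric, 119.5 mm tall, 56 mm wide below, 50 to 90 g; its foot edge is 106.5 mm below this point.
- pack_slot (a point): middle of the upper edge of the pack's hang slot, 37 mm below pack_grip. The slot is a window through the 3 mm plate, 16 mm wide (y) and 9.5 mm high (down from this point). The peg's 4 mm wire runs through it; the pack hangs with this edge on the wire.
- pack_foot (a point): middle of the pack's foot (lower edge), 106.5 mm below pack_grip. The lowest 32 mm is bare plate, 3 mm thick (x) and 56 mm wide (y); above that a clear blister, 10 mm thick.
- display_stand: fixed steel stand; origin on the table under the axis of its post (12 mm thick, 155 mm tall with its cap), z up. A wire peg 4 mm thick leaves the post along the stand's -x axis, centre line 150 mm above the table, level for its first 42 mm; the pack hangs there, 30 mm from the post axis. Base 100 x 90 x 10 mm. The peg spoils if, while slid, the pack bears on it with over 12 N.
- peg_bend (a point): point on the stand's wire peg, 42 mm from the post axis, where it was bent in use. From here it runs 50 mm at an unknown slope, between 8 degrees down and 14 degrees up (new each time, not reported), then 13 mm of upturned tip, 26 degrees steeper still. It stays in the stand's x-z plane and ends 102 to 107 mm from the post axis.
- job_rack_hole0 (a point): centre of the mouth of the slot in the fixed pale wooden job rack (block 56 x 90 x 36 mm, standing on the table), 36 mm above the table. The slot is 6 mm wide (rack's x axis) and 61 mm long (y), with a 3 mm chamfer round the mouth, and 26 mm deep; the pack's foot goes into it, its thickness along the rack's x axis, either way round. z is up.
- oil_bottle: bystander: cream squeeze bottle with red nozzle, 39 mm round, 128 mm tall, loose; origin under its centre
- polish_tin: bystander: white tin with blue lid, 69 mm round, 28 mm tall, loose; origin under its centre
- dial_gauge: bystander: dial indicator lying on its back, 101 x 57 x 22 mm, loose; origin under its centre
- screw_tin: bystander: white round tin with a lid, 51 mm round, 42 mm tall, loose; origin under its centre

How it is judged:
By the outcome, as a careful person would: the job done as asked, in the order asked, and still so for the second after the job is handed in, with the robot touching nothing.
It also fails if it takes over 72 s, if anything falls off the work surface, if the arm or the gripper's body presses on something with over 40 N, if the wrist force passes 120 N, or if a joint passes its speed limit or range.

ROBOT

A 6-joint arm with a two-finger parallel gripper is mounted at the origin on a cart in front of the work surface, level with it; the furniture and walls round the work are solid. World frame = base frame: x ahead of the robot, y to its left, z up, the work surface at z = 0. Lengths are in m, angles in degrees, forces in N, time in s.
With the tool pointing down it reaches from about 0.4 to 0.825 m from the base axis. Payload 7 kg.
Tool frame: the origin (TCP) lies midway between the tips of the shut fingers; the grasp point (between the pads) lies 19 mm behind it; z points along the fingers, y is the line along which they close (so a half turn about z gives the same grasp; the last joint's range is limited). The gripper opens to 88 mm and grips with 3 to 60 N. Pads are 19 mm wide; open, the fingers measure 130 mm over their backs; the gripper's body (78 mm by 193 mm) begins 47 mm behind the grasp point.
Start: joints at [-50.185, 20.546, 0.682, 0, -70.136, -16.507], TCP at [0.267, -0.62, 0.193] pointing down, gripper open.
Joint ranges: [-176.03, 176.03], [-82.01, 121.73], [-58.28, 71.71], [-173.87, 95.51], [-174.79, -0.11], [-173.66, 173.66]. Speed limits (degrees/s): [136.94, 136.94, 172.46, 180, 180, 180].

INTERFACE

Orientations are given as [roll, pitch, yaw] about the fixed x, y, z axes, in that order (R = Rz(yaw) Ry(pitch) Rx(roll)).
In Python, from plant import * gives the robot as it stands.
- The arm moves only by the tool move_arm, never from a script. Its argument "commands" is a list of rows, each a list of 7 numbers: the shift along the world's x, y, z in mm, then the turn, a rotation vector about the world's x, y, z in degrees, then the opening in per cent of the stroke, from 0 (shut) to 100 (fully open). In form: [[x, y, z, rx, ry, rz, fingers], ...]. A call has 1 to 20 rows; each row shifts and turns the commanded pose from where the row before left it; what a row does not reach is not made up. A row lasts 1/10 s, in which the tool goes at most 50 mm and 8.59 degrees, less where a joint would pass 70% of its speed; a pose out of reach is approached as far as the arm can. A call with a gripper value outside its range is refused whole. The fingers move at their own pace and stop on an object; "squeeze" is the grip in N (left out, the last holds). Time passes only in rows, so rows that do not move let the fingers close. It gives the time, the measured TCP pose, the force and the opening at its end, in the units of the state.
- get_state(): the state, without advancing time (a new reading comes with each control period).
- capture(name): name is "side" or "top" or "wrist"; returns a dict with "frame" (384x512x3 uint8, blue, green, red), "camera_matrix" (3x3 intrinsics, pixels), "dist_coeffs" ([k1, k2, p1, p2, k3] as OpenCV has them; the pictures are not rectified), "world_to_cam" (4x4, takes a point from world to camera coordinates); the wrist camera has in their place "tool_from_camera" (4x4, takes a point from camera to tool coordinates, whose origin is the TCP and whose axes are the flange's). Camera axes: x right, y up, looking along -z (the intrinsics and any distortion apply to the point x, -y, -z); pixel columns grow to the right and rows downward; lengths in m; the calibration is good to about 2 mm. A picture is of the moment at which its call begins: read the wrist's pose just before it. There is no depth.
- close_job(): hands the job in, once; it reports no verdict.
The state is a dict: "time_s": time; "joints": joint angles; "qd": joint speeds; "joint_torque": joint torques, N m; "tcp_pos": TCP position; "eef_rot": TCP orientation; "contact_force": force on the tool from outside, world axes, zero at the start; "moment": the same for the moment, N m; "gripper_width": finger opening in m.
Only numpy, scipy, OpenCV 4.12 (cv2) and the standard library are available. Lean on these libraries where they do the work, as an engineer would, in place of code of your own. Each camera call takes 0.05 s, during which the arm holds its last target. There are 200 camera calls.

## Working session

There is one attempt and no reset: what is moved stays moved. The work goes in short steps, Python scripts to look and compute and a tool call to move; the robot and the scene stay as the last step left them, time stands still between calls to the robot, and variables do not carry over. Pictures are saved under pics/ and viewed, on a budget of 10 in all, crops included, one or two more only if the job needs it, and the job is handed in when it is done.

Besides the shell and the picture viewer there is one more tool, called after "Call:" by a JSON object that holds its "method" and its "body", one argument or row to a line. move_arm: Moves the arm, as the interface text tells. Its arguments: {"type":"object","properties":{"commands":{"type":"array"},"squeeze":{"type":"number"}},"required":["commands"]}

```bash
ls; mkdir -p pics
cat > h.py <<'E'
from plant import *
import numpy as np, cv2
from scipy.spatial.transform import Rotation as R
def cam(c, st=None):
    K=np.array(c["camera_matrix"]);D=np.array(c["dist_coeffs"],float)
    if "world_to_cam" in c: W=np.array(c["world_to_cam"])
    else:
        T=np.eye(4);T[:3,:3]=R.from_euler('xyz',st["eef_rot"],degrees=True).as_matrix();T[:3,3]=st["tcp_pos"]
        W=np.linalg.inv(T@np.array(c["tool_from_camera"]))
    return K,D,W
def ray(k,uv):
    K,D,W=k
    p=cv2.undistortPoints(np.array([[uv]],float),K,D)[0,0]
    d=W[:3,:3].T@np.array([p[0],-p[1],-1]); o=-W[:3,:3].T@W[:3,3]
    return o,d/np.linalg.norm(d)
def onz(k,uv,z):
    o,d=ray(k,uv); return o+d*(z-o[2])/d[2]
def proj(k,P):
    K,D,W=k
    q=(W[:3,:3]@np.atleast_2d(P).T).T+W[:3,3]; q=q*[1,-1,-1]
    return cv2.projectPoints(q,np.zeros(3),np.zeros(3),K,D)[0][:,0]
def tri(rs):
    A=np.zeros((3,3));b=np.zeros(3)
    for o,d in rs:
        M=np.eye(3)-np.outer(d,d);A+=M;b+=M@o
    return np.linalg.solve(A,b)
E
python3 - <<'E'
from h import *
s=get_state();print(s)
ims=[]
for n in("side","top"):
    c=capture(n);cv2.imwrite(f"pics/{n}0.png",c["frame"]);ims.append(c["frame"])
    K,D,W=cam(c);print(n,K.tolist(),D,(-W[:3,:3].T@W[:3,3]),W[:3,:3].round(2).tolist())
c=capture("wrist");print(c["tool_from_camera"])
for n,i in zip(("side","top"),ims): cv2.imwrite(f"pics/{n}0b.png",cv2.resize(i,(800,600),interpolation=cv2.INTER_CUBIC))
E
```

```text
pics
{'time_s': 0.0, 'joints': array([-5.01833242e+01,  2.05916151e+01,  6.31755235e-01, -2.10974448e-02,
       -7.01342875e+01, -1.65063119e+01]), 'qd': array([ 0.10028758, -0.04951013, -0.08475703,  0.02581402,  0.09439922,
       -0.04440901]), 'joint_torque': array([ 1.42088484e-03, -5.82714593e+01,  2.93060911e+01,  6.99731067e+00,
        6.72025941e-03, -2.31981066e-04]), 'tcp_pos': array([ 0.26685229, -0.61940567,  0.19240229]), 'eef_rot': array([ 1.79904097e+02, -7.73665678e-03, -1.56696815e+02]), 'contact_force': array([0.1568588 , 0.43739937, 0.04125688]), 'moment': array([0.01006794, 0.02490401, 0.02432558]), 'gripper_width': 0.08716707549483135}
side [[399.89054143000635, 0.0, 257.78309917506675], [0.0, 399.89054143000635, 185.78673260292302], [0.0, 0.0, 1.0]] [0.00073877 0.         0.         0.         0.        ] [0.34619996 0.73993572 0.43671299] [[-0.96, -0.27, -0.0], [0.09, -0.33, 0.94], [-0.25, 0.91, 0.34]]
top [[395.3637239263814, 0.0, 256.7926461851516], [0.0, 395.3637239263814, 188.04742310679896], [0.0, 0.0, 1.0]] [-0.07828186  0.          0.          0.          0.        ] [ 0.356981   -0.02485504  1.06433019] [[-0.06, -1.0, 0.0], [0.97, -0.06, 0.22], [-0.22, 0.02, 0.98]]
[[-5.65346074e-04  9.60807152e-01  2.77217058e-01  7.48327405e-02]
 [ 9.99999777e-01  6.41376575e-04 -1.83586291e-04  3.52307607e-04]
 [-3.54191548e-04  2.77216892e-01 -9.60807301e-01 -1.91187033e-01]
 [ 0.00000000e+00  0.00000000e+00  0.00000000e+00  1.00000000e+00]]
```

View pics/side0b.png

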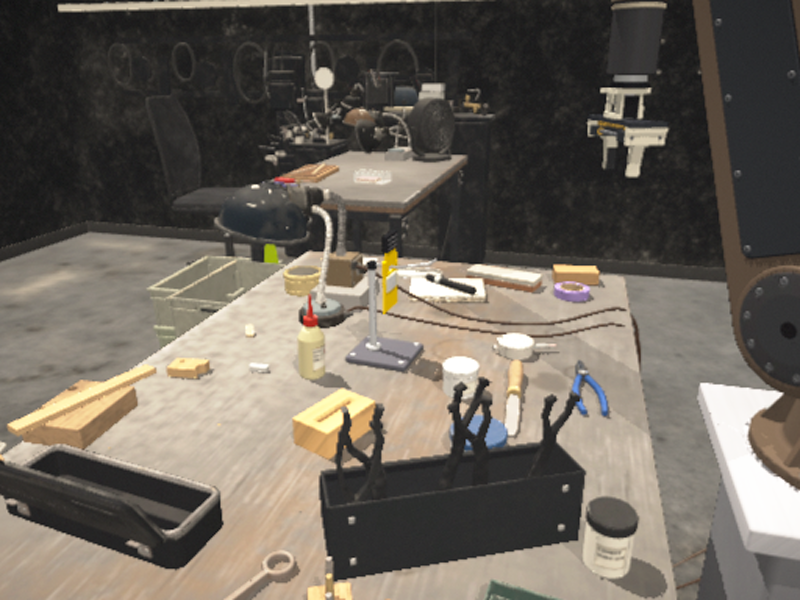

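View pics/top0b.png

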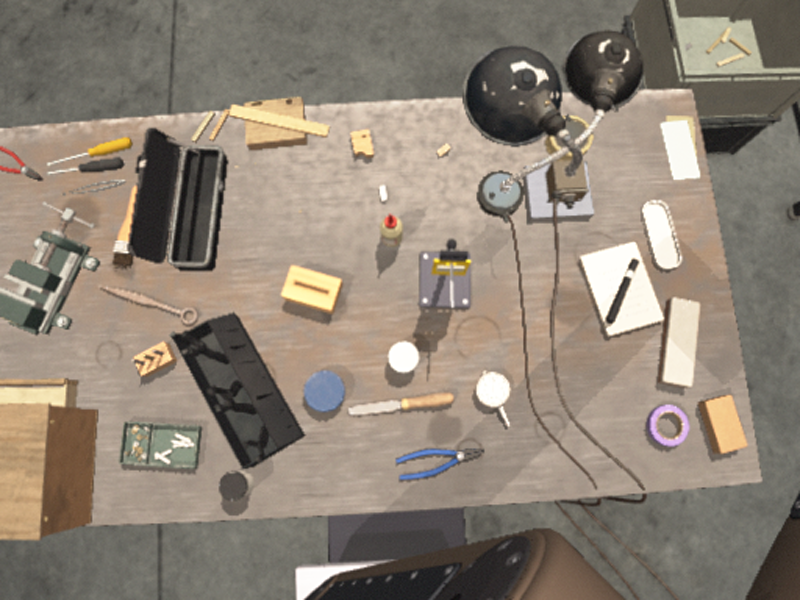

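The side view shows the stand, with its post at about (374,265) and the pack at (390,280). In the top view, the post cap is at (451,244), the pack's rib at (453,256), the wire runs down to about (452,305), and the rack slot spans (288,283) to (335,293).

Run:
```python
from h import *
c=capture("top");k=cam(c);f=c["frame"];hsv=cv2.cvtColor(f,cv2.COLOR_BGR2HSV)
def P(u,v,z): return onz(k,((u+.5)/1.5625-.5,(v+.5)/1.5625-.5),z).round(4)
print("cap",P(451,244,.155),"rib",P(453,256,.187),"wire end",P(452,305,.155))
for uv in((419,253),(469,250),(472,307),(420,309)): print("base",P(*uv,.01))
print("slot",P(288,283,.036),P(335,293,.036), "bottle",P(391,230,.1),"tin",P(403,357,.042))
# rack top mask
m=cv2.inRange(hsv,(15,70,150),(32,255,255));m[:, :170]=0;m[:,225:]=0;m[:165]=0;m[205:]=0
cn=max(cv2.findContours(m,0,1)[0],key=cv2.contourArea);r=cv2.minAreaRect(cn);print(r)
b=cv2.boxPoints(r);print([onz(k,p,.036).round(4).tolist() for p in b])
s=f[140:215,165:310];cv2.imwrite("pics/z1.png",cv2.resize(s,None,fx=5.5,fy=5.5,interpolation=cv2.INTER_CUBIC))
c=capture("side");s=c["frame"][140:300,180:340];cv2.imwrite("pics/z2.png",cv2.resize(s,(600,600),interpolation=cv2.INTER_CUBIC))
```

```text
cap [ 0.6372 -0.1197  0.155 ] rib [ 0.6086 -0.1179  0.187 ] wire end [ 0.5415 -0.1137  0.155 ]
base [ 0.6685 -0.0767  0.01  ]
base [ 0.6688 -0.166   0.01  ]
base [ 0.5652 -0.1625  0.01  ]
base [ 0.5671 -0.0717  0.01  ]
slot [0.621  0.1527 0.036 ] [0.5985 0.0726 0.036 ] bottle [ 0.6839 -0.0291  0.1   ] tin [ 0.4814 -0.0367  0.042 ]
((198.45761108398438, 184.6392822265625), (35.27214813232422, 23.667280197143555), 16.927513122558594)
[[0.5947, 0.1693, 0.036], [0.6564, 0.1496, 0.036], [0.6222, 0.0595, 0.036], [0.5615, 0.0802, 0.036]]
```

View pics/z1.png

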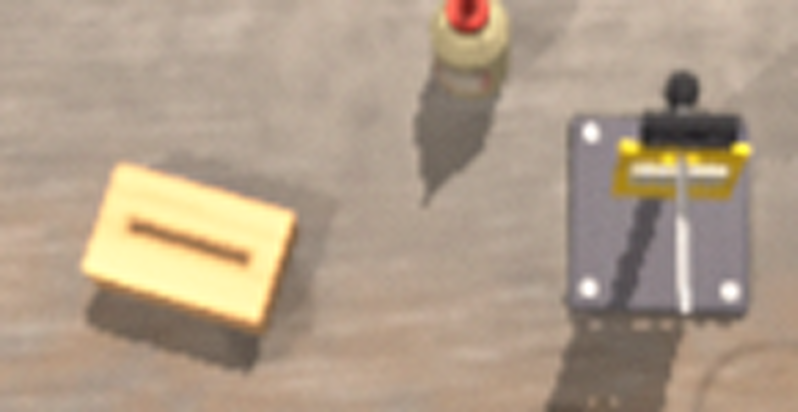

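The pack hangs square to the stand, whose -x axis points towards the robot (yaw about -2°). I'll move to a tilted wrist view from the -y side to measure the wire and the pack.

Call:
{"method": "move_arm", "body": {
  "commands": [
    [20,29,10,0,0,4.3,100],
    [20,29,10,0,0,4.3,100],
    [20,29,10,0,0,4.3,100],
    [20,29,10,0,0,4.3,100],
    [20,29,10,0,0,4.3,100],
    [20,29,5,0,0,4.3,100],
    [20,29,5,0,0,4.3,100],
    [20,29,5,0,0,4.3,100],
    [20,29,5,0,0,4.3,100],
    [20,29,5,0,0,4.3,100],
    [21,29,0,0,0,4.3,100],
    [21,29,0,0,0,4.3,100],
    [21,29,0,0,0,4.3,100],
    [21,29,0,0,0,4.3,100],
    [21,29,0,0,0,4.5,100],
    [0,0,0,6,0,0,100],
    [0,0,0,6,0,0,100],
    [0,0,0,6,0,0,100],
    [0,0,0,6,0,0,100],
    [0,0,0,6,0,0,100]
  ]
}}

```text
time_s: 2.25
tcp_pos: [0.5725, -0.1849, 0.2691]
eef_rot: [179.0, 30.2, -92.2]
contact_force: [-0.9, 1.1, -0.6]
gripper_width: 0.0876
```

Run:
```python
from h import *
s=get_state();print(s["time_s"],s["tcp_pos"],s["eef_rot"],s["joints"].round(1))
c=capture("wrist");cv2.imwrite("pics/w1raw.png",c["frame"]);cv2.imwrite("pics/w1.png",cv2.resize(c["frame"],(800,600),interpolation=cv2.INTER_CUBIC))
import pickle;pickle.dump((s,c),open("w1.pkl","wb"))
```

```text
2.25 [ 0.57252007 -0.18493684  0.26913822] [178.97104039  30.1973511  -92.19953359] [-20.3  21.4  16.  -28.3 -95.2  18.5]
```

View pics/w1.png

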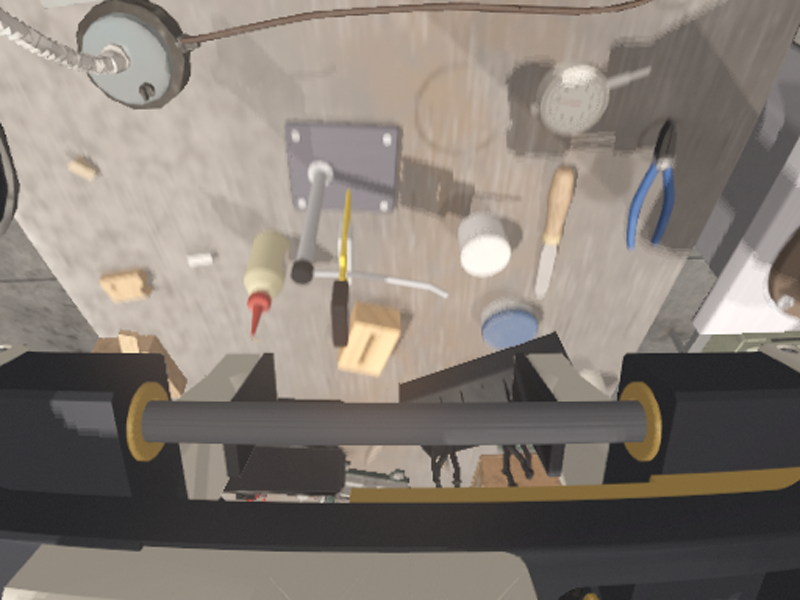

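The wrist view shows the post cap at (302,271) and the rib at (341,313). The wire runs to a bend near (375,276), then to (432,288), with the tip at (446,296). The wire slopes upwards, so I'll cast it onto the stand's plane.

Run:
```python
from h import *
import pickle
s,c=pickle.load(open("w1.pkl","rb"));k=cam(c,s);f=c["frame"]
sc=lambda u,v:((u+.5)/1.5625-.5,(v+.5)/1.5625-.5)
kt=cam(capture("top"))
cap=tri([ray(k,sc(302,271)),ray(kt,(165+682/5.5,140+88/5.5))]);print("cap tri",cap)
print("cap @.15",onz(k,sc(302,271),.15),onz(kt,(289,156),.15))
b=[sc(288,122),sc(402,124),sc(397,212),sc(293,210)]
B=np.array([onz(k,p,.01) for p in b]);print("base corners",B.round(4).tolist(),B.mean(0))
for i in range(4):
    d=B[(i+1)%4]-B[i];print(np.degrees(np.arctan2(d[1],d[0])).round(2),np.linalg.norm(d).round(4))
print("rib",onz(k,sc(341,313),.189))
g=cv2.cvtColor(f,cv2.COLOR_BGR2GRAY).astype(float)
# wire center per column
pts=[]
for u in range(226,288):
    vc=int(174+ (u-226)*0.2); w=g[vc-8:vc+10,u]; bg=np.median(w); e=np.clip(w-bg-12,0,None)
    if e.sum()>0: pts.append((u,vc-8+(e*np.arange(len(w))).sum()/e.sum(),int(e.max())))
for yaw in(-2,):
  x=np.array([np.cos(np.radians(yaw)),np.sin(np.radians(yaw)),0]);n=np.array([-x[1],x[0],0]);o0=np.array([cap[0],cap[1],0])
  for u,v,e in pts[::2]:
    o,d=ray(k,(u,v));t=n@(o0-o)/(n@d);p=o+t*d;print(u,round(v,1),e,"s=%.1f z=%.1f"%(-(p-o0)@x*1e3,p[2]*1e3))
cv2.imwrite("pics/w1z.png",cv2.resize(f[150:240,170:310],(800,514),interpolation=cv2.INTER_CUBIC))
```

```text
cap tri [ 0.63803135 -0.12150429  0.15057909]
cap @.15 [ 0.63781688 -0.12108403  0.15      ] [ 0.63858766 -0.12156599  0.15      ]
base corners [[0.6598, -0.1674, 0.01], [0.5619, -0.1612, 0.01], [0.5685, -0.0689, 0.01], [0.6717, -0.0759, 0.01]] [ 0.61546842 -0.11835107  0.01      ]
176.4 0.0981
85.89 0.0925
-3.91 0.1034
-97.42 0.0922
rib [ 0.60778747 -0.11815541  0.189     ]
246 178.6 9 s=59.1 z=159.7
248 179.0 39 s=61.3 z=160.4
250 179.3 42 s=63.5 z=160.9
252 179.6 35 s=65.6 z=161.4
254 180.0 37 s=67.8 z=162.0
256 180.3 44 s=69.9 z=162.5
258 180.6 43 s=72.1 z=162.9
260 180.9 44 s=74.3 z=163.4
262 181.3 43 s=76.4 z=164.1
264 181.7 30 s=78.5 z=164.7
266 181.9 40 s=80.7 z=165.1
268 182.3 33 s=82.8 z=165.7
270 182.6 34 s=84.9 z=166.2
272 183.0 36 s=87.0 z=166.8
274 183.3 43 s=89.2 z=167.3
276 184.2 39 s=91.2 z=168.7
278 185.2 34 s=93.2 z=170.3
280 186.3 33 s=95.2 z=172.0
282 187.5 33 s=97.2 z=173.7
284 188.6 37 s=99.2 z=175.3
286 188.4 17 s=101.4 z=175.1
```

View pics/w1z.png

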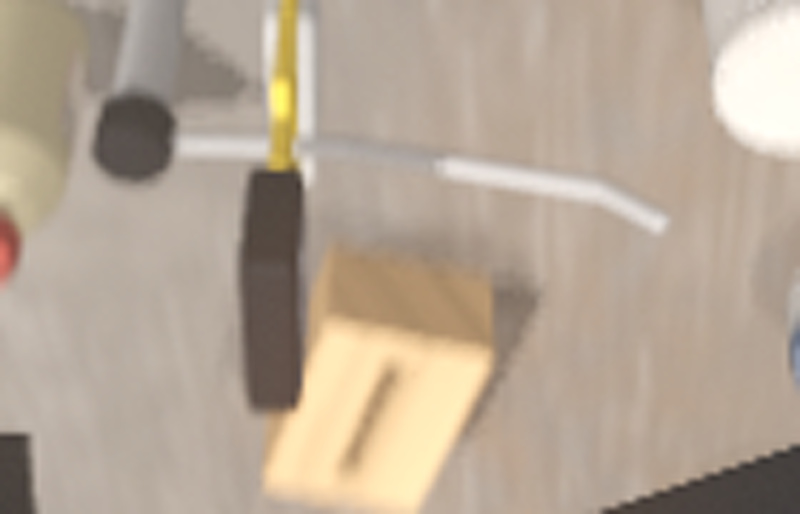

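Run:
```python
from h import *
import pickle
s,c=pickle.load(open("w1.pkl","rb"));k=cam(c,s)
kt=cam(capture("top"))
w=lambda u,v:(170+(u+.5)/5.714-.5,150+(v+.5)/5.714-.5)
t=lambda u,v:(165+(u+.5)/5.5-.5,140+(v+.5)/5.5-.5)
r1,r2=ray(k,w(663,226)),ray(kt,t(685,308))
E=tri([r1,r2]);print("tip",E,[np.linalg.norm(np.cross(E-o,d)).round(4) for o,d in(r1,r2)])
cap=np.array([.638,-.1213])
d=cap-E[:2];print("yaw",np.degrees(np.arctan2(d[1],d[0])),np.linalg.norm(d))
for p in((185,146),(262,148)):print("lvl",onz(k,w(*p),.15))
for p in((682,165),(683,200)):print("lvl top",onz(kt,t(*p),.15))
for yaw in(-2,-3,-4,-5):
  x=np.array([np.cos(np.radians(yaw)),np.sin(np.radians(yaw)),0]);n=np.array([-x[1],x[0],0]);o0=np.array([*cap,0])
  L=[]
  for uv in(w(185,146),w(262,148),w(320,150),w(440,165),(250,179.3),(274,183.3),w(600,189),(284,188.6)):
    o,dd=ray(k,uv);tt=n@(o0-o)/(n@dd);p=o+tt*dd;L.append(((-(p-o0)@x*1e3).round(1),(p[2]*1e3).round(1)))
  print(yaw,[(float(a),float(b)) for a,b in L],"slope",np.degrees(np.arctan2(L[5][1]-L[4][1],L[5][0]-L[4][0])))
# rib: top face corners at z=.202 and bottom-foot edges
for p in((246,262),(300,262),(300,408),(250,408)):print("rib top",onz(k,w(*p),.202).round(4))
for p in((643,118),(740,118),(740,148),(643,143)):print("rib top(topcam)",onz(kt,t(*p),.202).round(4))
```

```text
tip [ 0.53667776 -0.11222666  0.17072219] [np.float64(0.0003), np.float64(0.0003)]
yaw -5.11714970782211 0.10172768192271643
lvl [ 0.62836816 -0.11778176  0.15      ]
lvl [ 0.61334837 -0.116551    0.15      ]
lvl top [ 0.60466161 -0.1178849   0.15      ]
lvl top [ 0.58891664 -0.11707879  0.15      ]
-2 [(10.5, 153.4), (25.4, 154.2), (36.6, 154.9), (59.7, 159.3), (63.4, 160.6), (89.1, 167.1), (89.9, 166.1), (99.2, 175.2)] slope 14.19350504788813
-3 [(10.4, 153.2), (25.3, 153.7), (36.6, 154.2), (59.7, 158.2), (63.5, 159.5), (89.4, 165.5), (90.1, 164.5), (99.5, 173.5)] slope 13.04307670100942
-4 [(10.4, 153.0), (25.3, 153.2), (36.5, 153.5), (59.8, 157.1), (63.5, 158.3), (89.6, 163.9), (90.3, 162.9), (99.9, 171.8)] slope 12.109748123115088
-5 [(10.3, 152.8), (25.2, 152.7), (36.5, 152.8), (59.8, 156.0), (63.6, 157.2), (89.9, 162.3), (90.6, 161.3), (100.2, 170.0)] slope 10.974382696753707
rib top [ 0.6098 -0.1392  0.202 ]
rib top [ 0.6009 -0.1388  0.202 ]
rib top [ 0.6048 -0.1     0.202 ]
rib top [ 0.6139 -0.1004  0.202 ]
rib top(topcam) [ 0.6116 -0.0981  0.202 ]
rib top(topcam) [ 0.6093 -0.1382  0.202 ]
rib top(topcam) [ 0.5964 -0.1371  0.202 ]
rib top(topcam) [ 0.6009 -0.0973  0.202 ]
```

Call:
{"method": "move_arm", "body": {
  "commands": [
    [0,0,0,-6,0,-0.5,40],
    [0,0,0,-6,0,-0.5,40],
    [0,0,0,-6,0,-0.5,40],
    [0,0,0,-6,0,-0.5,40],
    [0,0,0,-6,0,-0.5,40],
    [8,16,-5,0,0,0,40],
    [8,16,-5,0,0,0,40],
    [8,16,-5,0,0,0,40],
    [8,16,-5,0,0,0,40],
    [0,0,0,0,0,0,40],
    [0,0,0,0,0,0,40]
  ],
  "squeeze": 25
}}

```text
time_s: 3.5
tcp_pos: [0.6045, -0.1207, 0.2475]
eef_rot: [-179.4, 0.0, -94.4]
contact_force: [0.8, -1.1, 0.3]
gripper_width: 0.0351
```

Run:
```python
from h import *
import pickle
s=get_state();print(s["time_s"],s["tcp_pos"],s["eef_rot"],s["joints"].round(1),s["contact_force"])
c=capture("wrist");pickle.dump((s,c),open("w2.pkl","wb"))
cv2.imwrite("pics/w2.png",cv2.resize(c["frame"],(800,600),interpolation=cv2.INTER_CUBIC))
```

```text
3.5 [ 0.604459   -0.12068866  0.24753792] [-1.79436815e+02  3.68555557e-02 -9.43750097e+01] [  6.9  13.   -2.8   0.1 -73.6 -11.3] [ 0.76227211 -1.14066794  0.34114541]
```

View pics/w2.png

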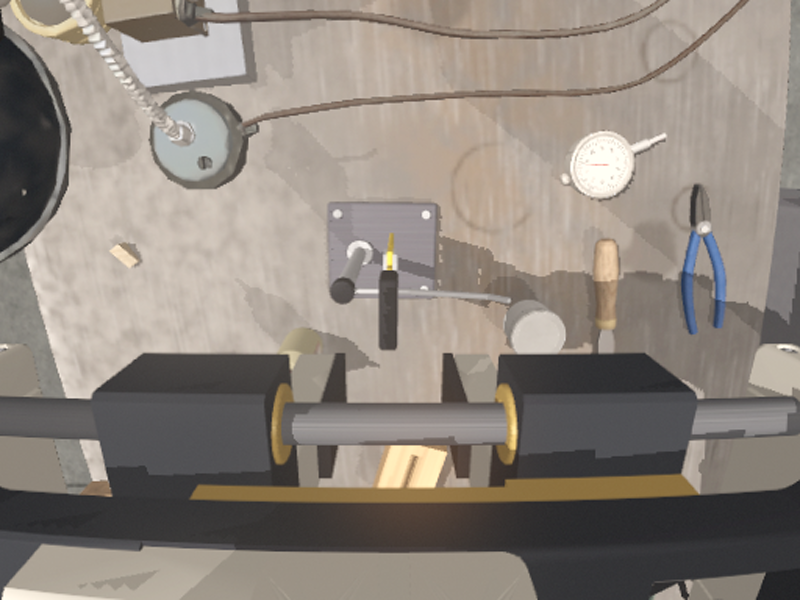

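The rib's top face is at about (380–397, 297–348), just off midway between the finger inner faces (345 and 443).

Run:
```python
from h import *
import pickle
s,c=pickle.load(open("w2.pkl","rb"));k=cam(c,s)
sc=lambda u,v:((u+.5)/1.5625-.5,(v+.5)/1.5625-.5)
g=cv2.cvtColor(c["frame"],cv2.COLOR_BGR2GRAY)
m=(g<75).astype(np.uint8);m[:186]=0;m[224:]=0;m[:,:238]=0;m[:,262:]=0
cn=max(cv2.findContours(m,0,1)[0],key=cv2.contourArea);print(cv2.boundingRect(cn),cv2.minAreaRect(cn))
for p in((380,297),(397,297),(397,348),(380,348)):print(onz(k,sc(*p),.202).round(4))
print("wire end",onz(k,sc(510,301),.17),"bend",onz(k,sc(425,294),.15), "lvl",onz(k,sc(365,291),.15))
Rm=R.from_euler('xyz',s["eef_rot"],degrees=True).as_matrix();print(Rm[:,1])
```

```text
(245, 186, 9, 37) ((249.0, 204.0), (36.0, 8.0), 90.0)
[ 0.6112 -0.1295  0.202 ]
[ 0.6023 -0.1288  0.202 ]
[ 0.6045 -0.1002  0.202 ]
[ 0.6137 -0.1009  0.202 ]
wire end [ 0.53598753 -0.11239518  0.17      ] bend [ 0.58565288 -0.1149295   0.15      ] lvl [ 0.62361576 -0.1197384   0.15      ]
[-0.99703747  0.07628676 -0.00982927]
```

Call:
{"method": "move_arm", "body": {
  "commands": [
    [2.5,1,-10,0,0.5,0,40],
    [0,0,-15,0,0,0,40],
    [0,0,-15,0,0,0,40],
    [0,0,-15,0,0,0,40],
    [0,0,-10,0,0,0,40],
    [0,0,-8.5,0,0,0,40],
    [0,0,0,0,0,0,40],
    [0,0,0,0,0,0,40]
  ]
}}

```text
time_s: 4.35
tcp_pos: [0.6068, -0.1201, 0.1752]
eef_rot: [-179.8, -0.0, -94.4]
contact_force: [0.7, -0.0, 0.1]
gripper_width: 0.035
```

Run:
```python
from h import *
for i in range(4):
    s=get_state();print(s["time_s"],s["tcp_pos"].round(4),s["eef_rot"].round(2),s["contact_force"].round(2),s["moment"].round(3))
```

```text
4.35 [ 0.6068 -0.1201  0.1752] [-1.7984e+02 -2.0000e-02 -9.4380e+01] [ 0.7  -0.04  0.14] [0.027 0.006 0.035]
4.35 [ 0.6068 -0.1201  0.1752] [-1.7984e+02 -2.0000e-02 -9.4380e+01] [ 0.7  -0.04  0.14] [0.027 0.006 0.035]
4.35 [ 0.6068 -0.1201  0.1752] [-1.7984e+02 -2.0000e-02 -9.4380e+01] [ 0.7  -0.04  0.14] [0.027 0.006 0.035]
4.35 [ 0.6068 -0.1201  0.1752] [-1.7984e+02 -2.0000e-02 -9.4380e+01] [ 0.7  -0.04  0.14] [0.027 0.006 0.035]
```

Call:
{"method": "move_arm", "body": {
  "commands": [
    [0,0,-2,0,0,0,40],
    [0,0,0,0,0,0,20],
    [0,0,0,0,0,0,12],
    [0,0,0,0,0,0,8],
    [0,0,0,0,0,0,4],
    [0,0,0,0,0,0,0],
    [0,0,0,0,0,0,0],
    [0,0,0,0,0,0,0],
    [0,0,0,0,0,0,0]
  ],
  "squeeze": 25
}}

```text
time_s: 5.25
tcp_pos: [0.6066, -0.1199, 0.1729]
eef_rot: [-179.9, -0.0, -94.4]
contact_force: [0.8, 0.5, 0.3]
gripper_width: 0.0006
```

Call:
{"method": "move_arm", "body": {
  "commands": [
    [0,0,0,0,0,0,0],
    [0,0,0,0,0,0,0]
  ]
}}

```text
time_s: 5.45
tcp_pos: [0.6065, -0.1199, 0.1728]
eef_rot: [-179.9, -0.0, -94.4]
contact_force: [0.3, 0.5, -1.0]
gripper_width: 0.0005
```

The fingers shut fully, so the grasp missed. I need to look.

Run:
```python
from h import *
a=capture("wrist")["frame"];cv2.imwrite("pics/x.png",a)
b=capture("side")["frame"][120:260,190:310]
a=cv2.resize(a[130:310,150:390],(533,400),interpolation=cv2.INTER_CUBIC)
b=cv2.resize(b,None,fx=400/140,fy=400/140,interpolation=cv2.INTER_CUBIC)[:, :267]
cv2.imwrite("pics/x1.png",np.hstack([a,b]))
```

```text
(no output)
```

View pics/x1.png

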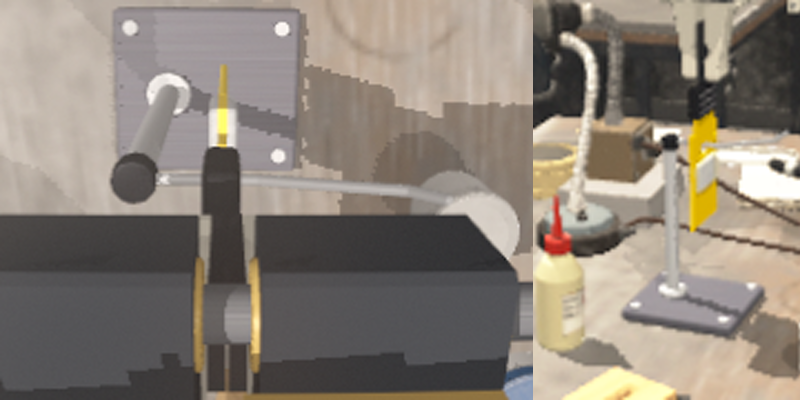

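Run:
```python
from h import *
s=get_state();c=capture("wrist");k=cam(c,s)
p=s["tcp_pos"];Rm=R.from_euler('xyz',s["eef_rot"],degrees=True).as_matrix()
print(p,s["eef_rot"],s["gripper_width"])
for q in([0,0,0],[-.02,0,-.03],[.02,0,-.03],[0,0,-.03],[0,0,-.05],[.02,0,-.004]): print(q,proj(k,p+Rm@np.array(q)).round(1))
a=c["frame"];cv2.imwrite("pics/x2.png",cv2.resize(a[180:340,180:340],(800,800),interpolation=cv2.INTER_CUBIC)[:600])
k2=cam(capture("side"));print("side tcp",proj(k2,[p,p+[0,0,.03],p-[0,0,.09]]).round(1))
```

```text
[ 0.6065331  -0.11990924  0.17286341] [-1.79861116e+02 -7.82769142e-03 -9.43800525e+01] 0.0005042175605285987
[0, 0, 0] [[251.5 219.6]]
[-0.02, 0, -0.03] [[251.5 268.5]]
[0.02, 0, -0.03] [[251.4 205.9]]
[0, 0, -0.03] [[251.4 238.3]]
[0, 0, -0.05] [[251.4 254.5]]
[0.02, 0, -0.004] [[251.5 193.1]]
side tcp [[250.2 161.3]
 [250.  148.8]
 [250.5 197.2]]
```

View pics/x2.png

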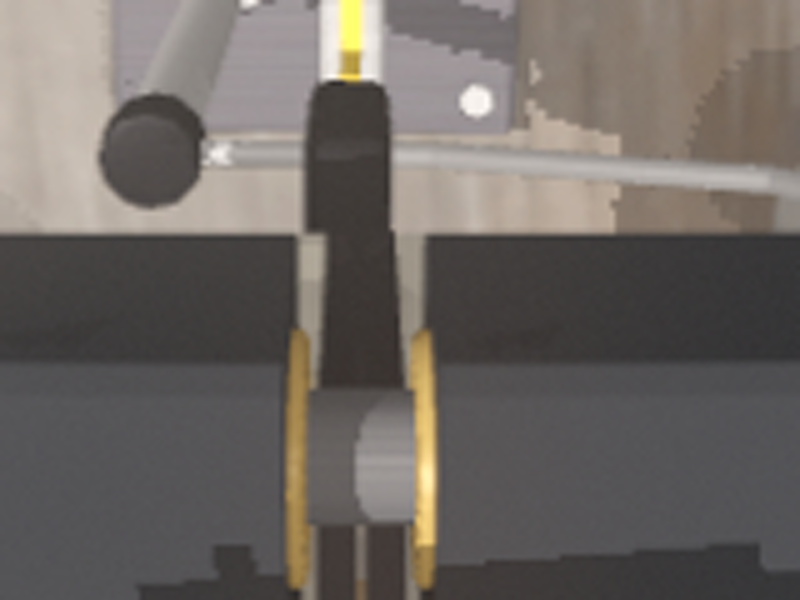

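Run:
```python
from h import *
k=cam(capture("side"))
P=np.array([.26685,-.6194,.1924]);Rm=R.from_euler('xyz',[179.9,0,-156.7],degrees=True).as_matrix()
for y in(-.044,.044,-.065,.065):
  print(y,(proj(k,P+Rm@np.array([0,y,0]))*1.5625).round(1),(proj(k,P+Rm@np.array([0,y,-.03]))*1.5625).round(1))
```

```text
-0.044 [[608.  185.6]] [[609.5 171.4]]
0.044 [[627.3 193.4]] [[629.1 178.4]]
-0.065 [[603.8 183.8]] [[605.2 169.9]]
0.065 [[632.3 195.4]] [[634.1 180.2]]
```

Both views put the visible fingertips about 30 mm above the nominal TCP, level with the rib's top, so the fingers closed just above it. I'll open, go down 14 mm (still clear of the post cap and the wire either way), and close again.

Call:
{"method": "move_arm", "body": {
  "commands": [
    [0,0,5,0,0,0,27],
    [0,0,0,0,0,0,27],
    [0,0,0,0,0,0,27],
    [0,0,0,0,0,0,27],
    [0,0,-5,0,0,0,27],
    [0,0,-4,0,0,0,27],
    [0,0,-4,0,0,0,27],
    [0,0,-3,0,0,0,27],
    [0,0,-3,0,0,0,27],
    [0,0,0,0,0,0,27],
    [0,0,0,0,0,0,27]
  ],
  "squeeze": 25
}}

```text
time_s: 6.8
tcp_pos: [0.6065, -0.1199, 0.1588]
eef_rot: [-179.9, -0.0, -94.4]
contact_force: [0.3, -0.1, 0.0]
gripper_width: 0.0239
```

Call:
{"method": "move_arm", "body": {
  "commands": [
    [0,0,0,0,0,0,15],
    [0,0,0,0,0,0,10],
    [0,0,0,0,0,0,6],
    [0,0,0,0,0,0,0],
    [0,0,0,0,0,0,0],
    [0,0,0,0,0,0,0]
  ],
  "squeeze": 10
}}

```text
time_s: 7.4
tcp_pos: [0.6065, -0.1199, 0.159]
eef_rot: [-179.9, -0.0, -94.4]
contact_force: [-0.6, 0.1, 0.4]
gripper_width: 0.0099
```

Now gripping at 9.9 mm. I'll regrip 8 mm lower for a fuller hold on the rib.

Call:
{"method": "move_arm", "body": {
  "commands": [
    [0,0,0,0,0,0,20],
    [0,0,0,0,0,0,20],
    [0,0,-4,0,0,0,20],
    [0,0,-4,0,0,0,20],
    [0,0,0,0,0,0,20],
    [0,0,0,0,0,0,10],
    [0,0,0,0,0,0,5],
    [0,0,0,0,0,0,0],
    [0,0,0,0,0,0,0],
    [0,0,0,0,0,0,0]
  ],
  "squeeze": 25
}}

```text
time_s: 8.4
tcp_pos: [0.6066, -0.1199, 0.1509]
eef_rot: [-179.9, -0.0, -94.4]
contact_force: [-0.5, 0.4, 0.1]
gripper_width: 0.0103
```

Run:
```python
from h import *
s=get_state();print(s["tcp_pos"],s["eef_rot"],s["gripper_width"],s["contact_force"],s["joints"].round(1))
k=cam(capture("side"));b=capture("side")["frame"][120:260,200:300]
a=cv2.resize(b,None,fx=4.2,fy=4.2,interpolation=cv2.INTER_CUBIC)
c=capture("wrist")["frame"][160:280,200:300];c=cv2.resize(c,None,fx=3.7,fy=4.9,interpolation=cv2.INTER_CUBIC)
cv2.imwrite("pics/g1.png",np.hstack([a,c[:a.shape[0]]])[:600,:800])
```

```text
[ 0.60657816 -0.1198901   0.15088788] [-1.79856284e+02 -7.87100272e-03 -9.43767323e+01] 0.01029453354861737 [-0.49655594  0.4366523   0.10773597] [  6.9  16.9 -10.4   0.  -62.6 -11.3]
```

View pics/g1.png

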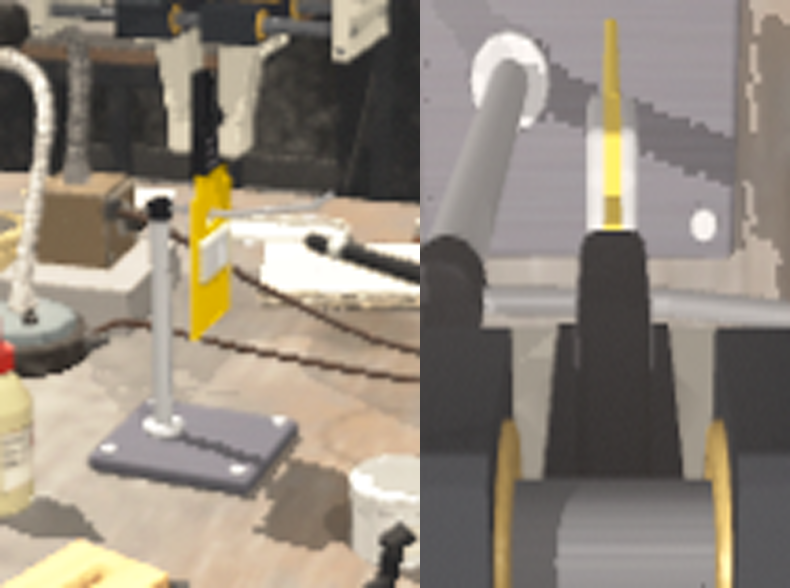

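The grip is good, with the pads on the rib and a width of 10 mm. Next I lift about 2.7 mm to centre the slot on the wire, then slide to the bend.

Call:
{"method": "move_arm", "body": {
  "commands": [
    [0,0,0.7,0,0,0,0],
    [0,0,1,0,0,0,0],
    [0,0,1,0,0,0,0],
    [0,0,0,0,0,0,0],
    [0,0,0,0,0,0,0]
  ]
}}

```text
time_s: 9.05
tcp_pos: [0.6065, -0.1199, 0.1536]
eef_rot: [-179.9, -0.0, -94.4]
contact_force: [0.3, 0.0, -0.7]
gripper_width: 0.0098
```

Call:
{"method": "move_arm", "body": {
  "commands": [
    [-2,0.16,0,0,0,0,0],
    [-2,0.16,0,0,0,0,0],
    [-2,0.16,0,0,0,0,0],
    [-2,0.16,0,0,0,0,0],
    [-2,0.16,0,0,0,0,0],
    [-2,0.16,0,0,0,0,0],
    [0,0,0,0,0,0,0],
    [0,0,0,0,0,0,0]
  ]
}}

```text
time_s: 9.85
tcp_pos: [0.5946, -0.1189, 0.1536]
eef_rot: [-179.8, -0.0, -94.4]
contact_force: [-0.2, 0.4, -1.3]
gripper_width: 0.0101
```

Call:
{"method": "move_arm", "body": {
  "commands": [
    [-2,0.16,0.4,0,0,0,0],
    [-2,0.16,0.4,0,0,0,0],
    [-2,0.16,0.4,0,0,0,0],
    [-2,0.16,0.4,0,0,0,0],
    [-2,0.16,0.4,0,0,0,0],
    [-2,0.16,0.4,0,0,0,0],
    [-2,0.16,0.4,0,0,0,0],
    [-2,0.16,0.4,0,0,0,0],
    [0,0,0,0,0,0,0],
    [0,0,0,0,0,0,0]
  ]
}}

```text
time_s: 10.85
tcp_pos: [0.5786, -0.1177, 0.1569]
eef_rot: [-179.8, -0.0, -94.4]
contact_force: [0.1, 0.0, -0.5]
gripper_width: 0.0094
```

Free so far at s≈58. I'll feel down for the wire.

Call:
{"method": "move_arm", "body": {
  "commands": [
    [0,0,-0.5,0,0,0,0],
    [0,0,-0.5,0,0,0,0],
    [0,0,-0.5,0,0,0,0],
    [0,0,0,0,0,0,0]
  ]
}}

```text
time_s: 11.25
tcp_pos: [0.5785, -0.1177, 0.1551]
eef_rot: [-179.9, -0.0, -94.4]
contact_force: [-0.0, -0.6, -0.9]
gripper_width: 0.01
```

Call:
{"method": "move_arm", "body": {
  "commands": [
    [0,0,-0.5,0,0,0,0],
    [0,0,0,0,0,0,0]
  ]
}}

```text
time_s: 11.45
tcp_pos: [0.5785, -0.1177, 0.1547]
eef_rot: [-179.9, -0.0, -94.4]
contact_force: [-0.5, -0.2, -2.3]
gripper_width: 0.0098
```

Call:
{"method": "move_arm", "body": {
  "commands": [
    [0,0,-0.4,0,0,0,0],
    [0,0,0,0,0,0,0]
  ]
}}

```text
time_s: 11.65
tcp_pos: [0.5786, -0.1177, 0.1544]
eef_rot: [-179.9, -0.0, -94.4]
contact_force: [-0.5, 0.6, 0.3]
gripper_width: 0.0099
```

Call:
{"method": "move_arm", "body": {
  "commands": [
    [0,0,-0.4,0,0,0,0],
    [0,0,0,0,0,0,0]
  ]
}}

```text
time_s: 11.85
tcp_pos: [0.5786, -0.1177, 0.1542]
eef_rot: [-179.8, -0.0, -94.4]
contact_force: [-0.7, -0.7, 1.5]
gripper_width: 0.0095
```

Call:
{"method": "move_arm", "body": {
  "commands": [
    [0,0,0,0,0,0,0]
  ]
}}

```text
time_s: 11.95
tcp_pos: [0.5786, -0.1177, 0.1542]
eef_rot: [-179.8, -0.0, -94.4]
contact_force: [-0.1, 0.5, 0.3]
gripper_width: 0.0097
```

Call:
{"method": "move_arm", "body": {
  "commands": [
    [0,0,-0.4,0,0,0,0],
    [0,0,0,0,0,0,0]
  ]
}}

```text
time_s: 12.15
tcp_pos: [0.5787, -0.1177, 0.1539]
eef_rot: [-179.8, -0.0, -94.4]
contact_force: [-1.1, 0.2, 3.3]
gripper_width: 0.0097
```

Contact felt at TCP z≈154.2, about 3 N. That gives a slope of roughly 10.5°. I'll lift 2.4 mm off it and slide on to s≈84.

Call:
{"method": "move_arm", "body": {
  "commands": [
    [0,0,1.2,0,0,0,0],
    [0,0,1.4,0,0,0,0],
    [-2,0.16,0.4,0,0,0,0],
    [-2,0.16,0.4,0,0,0,0],
    [-2,0.16,0.4,0,0,0,0],
    [-2,0.16,0.4,0,0,0,0],
    [-2,0.16,0.4,0,0,0,0],
    [-2,0.16,0.4,0,0,0,0],
    [-2,0.16,0.4,0,0,0,0],
    [0,0,0,0,0,0,0]
  ]
}}

```text
time_s: 13.15
tcp_pos: [0.5644, -0.1165, 0.1591]
eef_rot: [-179.8, -0.0, -94.4]
contact_force: [-0.7, -0.2, -1.3]
gripper_width: 0.0097
```

Call:
{"method": "move_arm", "body": {
  "commands": [
    [-2,0.16,0.4,0,0,0,0],
    [-2,0.16,0.4,0,0,0,0],
    [-2,0.16,0.4,0,0,0,0],
    [-2,0.16,0.4,0,0,0,0],
    [-2,0.16,0.4,0,0,0,0],
    [-2,0.16,0.4,0,0,0,0],
    [0,0,0,0,0,0,0],
    [0,0,0,0,0,0,0]
  ]
}}

```text
time_s: 13.95
tcp_pos: [0.5526, -0.1156, 0.1614]
eef_rot: [-179.9, -0.0, -94.4]
contact_force: [0.4, 0.2, -0.7]
gripper_width: 0.0097
```

Call:
{"method": "move_arm", "body": {
  "commands": [
    [0,0,-0.5,0,0,0,0],
    [0,0,-0.5,0,0,0,0],
    [0,0,-0.4,0,0,0,0],
    [0,0,0,0,0,0,0]
  ]
}}

```text
time_s: 14.35
tcp_pos: [0.5525, -0.1156, 0.1598]
eef_rot: [-179.9, -0.0, -94.4]
contact_force: [-0.3, -0.2, -0.7]
gripper_width: 0.0099
```

Call:
{"method": "move_arm", "body": {
  "commands": [
    [0,0,-0.4,0,0,0,0],
    [0,0,0,0,0,0,0]
  ]
}}

```text
time_s: 14.55
tcp_pos: [0.5526, -0.1156, 0.1596]
eef_rot: [-179.9, -0.0, -94.4]
contact_force: [0.3, -0.1, 0.9]
gripper_width: 0.0102
```

Call:
{"method": "move_arm", "body": {
  "commands": [
    [0,0,-0.3,0,0,0,0],
    [0,0,0,0,0,0,0]
  ]
}}

```text
time_s: 14.75
tcp_pos: [0.5526, -0.1156, 0.1594]
eef_rot: [-179.8, -0.0, -94.4]
contact_force: [-0.3, -0.2, 1.2]
gripper_width: 0.0098
```

Call:
{"method": "move_arm", "body": {
  "commands": [
    [0,0,-0.3,0,0,0,0],
    [0,0,0,0,0,0,0]
  ]
}}

```text
time_s: 14.95
tcp_pos: [0.5527, -0.1156, 0.1592]
eef_rot: [-179.8, -0.0, -94.4]
contact_force: [-1.0, 0.5, 2.6]
gripper_width: 0.01
```

Contact at z≈159.5, so the slope is about 11.5° and the tip about 37.5°. I'll lift 2.4 mm off and tilt the pack 24° so the slot keeps its clearance over the tip. The TCP sits almost at the slot, so the tilt hardly moves it.

Call:
{"method": "move_arm", "body": {
  "commands": [
    [0,0,1.2,0,0,0,0],
    [0,0,1.4,0,0,0,0],
    [0,0,0,0.3,4,0,0],
    [0,0,0,0.3,4,0,0],
    [0,0,0,0.3,4,0,0],
    [0,0,0,0,0,0,0]
  ]
}}

```text
time_s: 15.55
tcp_pos: [0.5535, -0.1156, 0.1599]
eef_rot: [167.9, -0.0, -94.4]
contact_force: [-0.2, 0.0, -1.4]
gripper_width: 0.0099
```

Call:
{"method": "move_arm", "body": {
  "commands": [
    [0,0,0,0.3,4,0,0],
    [0,0,0,0.3,4,0,0],
    [0,0,0,0.3,4,0,0],
    [0,0,0,0,0,0,0],
    [0,0,0,0,0,0,0]
  ]
}}

```text
time_s: 16.05
tcp_pos: [0.5526, -0.1156, 0.1607]
eef_rot: [156.1, -0.1, -94.4]
contact_force: [-0.2, -0.5, -0.9]
gripper_width: 0.0102
```

Call:
{"method": "move_arm", "body": {
  "commands": [
    [-2,0.16,0.4,0,0,0,0],
    [-2,0.16,0.4,0,0,0,0],
    [-1.5,0.12,0.5,0,0,0,0],
    [0,0,0,0,0,0,0],
    [0,0,0,0,0,0,0]
  ]
}}

```text
time_s: 16.55
tcp_pos: [0.547, -0.1151, 0.1633]
eef_rot: [156.1, -0.0, -94.4]
contact_force: [-0.3, 0.1, -1.0]
gripper_width: 0.0097
```

Call:
{"method": "move_arm", "body": {
  "commands": [
    [-1,0.08,0.7,0,0,0,0],
    [-1,0.08,0.7,0,0,0,0],
    [-1,0.08,0.75,0,0,0,0],
    [0,0,0,0,0,0,0],
    [0,0,0,0,0,0,0]
  ]
}}

```text
time_s: 17.05
tcp_pos: [0.5441, -0.1149, 0.165]
eef_rot: [156.1, -0.0, -94.4]
contact_force: [0.8, 0.6, -0.6]
gripper_width: 0.0097
```

Call:
{"method": "move_arm", "body": {
  "commands": [
    [-1,0.08,0.77,0,0,0,0],
    [-1,0.08,0.77,0,0,0,0],
    [-1,0.08,0.77,0,0,0,0],
    [0,0,0,0,0,0,0],
    [0,0,0,0,0,0,0]
  ]
}}

```text
time_s: 17.55
tcp_pos: [0.5411, -0.1146, 0.1674]
eef_rot: [156.1, -0.0, -94.4]
contact_force: [0.3, 0.3, -0.5]
gripper_width: 0.01
```

Call:
{"method": "move_arm", "body": {
  "commands": [
    [-1,0.08,0.77,0,0,0,0],
    [-1,0.08,0.77,0,0,0,0],
    [0,0,0,0,0,0,0],
    [0,0,0,0,0,0,0]
  ]
}}

```text
time_s: 17.95
tcp_pos: [0.539, -0.1145, 0.1689]
eef_rot: [156.1, -0.0, -94.4]
contact_force: [0.6, 1.1, -0.6]
gripper_width: 0.0098
```

Call:
{"method": "move_arm", "body": {
  "commands": [
    [-1,0.08,0.77,0,0,0,0],
    [-1,0.08,0.77,0,0,0,0],
    [-1,0.08,0.77,0,0,0,0],
    [0,0,0,0,0,0,0],
    [0,0,0,0,0,0,0]
  ]
}}

```text
time_s: 18.45
tcp_pos: [0.5361, -0.1143, 0.1712]
eef_rot: [156.1, -0.0, -94.4]
contact_force: [0.1, -0.2, -0.7]
gripper_width: 0.0094
```

Call:
{"method": "move_arm", "body": {
  "commands": [
    [-1,0.08,0.77,0,0,0,0],
    [-1,0.08,0.77,0,0,0,0],
    [-1,0.08,0.77,0,0,0,0],
    [0,0,0,0,0,0,0],
    [0,0,0,0,0,0,0]
  ]
}}

```text
time_s: 18.95
tcp_pos: [0.5331, -0.114, 0.1735]
eef_rot: [156.1, -0.0, -94.4]
contact_force: [-0.3, 0.3, -0.7]
gripper_width: 0.0096
```

Call:
{"method": "move_arm", "body": {
  "commands": [
    [-1.5,0.12,0.77,0,0,0,0],
    [-1.5,0.12,0.77,0,0,0,0],
    [-1.5,0.12,0.77,0,0,0,0],
    [-1.5,0.12,0.77,0,0,0,0],
    [0,0,0,0,0,0,0],
    [0,0,0,0,0,0,0]
  ]
}}

```text
time_s: 19.55
tcp_pos: [0.5271, -0.1135, 0.1767]
eef_rot: [156.1, -0.0, -94.4]
contact_force: [0.0, 0.7, -0.9]
gripper_width: 0.01
```

Run:
```python
from h import *
s=get_state();print(s["tcp_pos"],s["eef_rot"],s["contact_force"])
c=capture("side");b=cv2.resize(c["frame"][130:250,190:310],(400,400),interpolation=cv2.INTER_CUBIC)
w=capture("wrist");a=cv2.resize(w["frame"][130:250,190:310],(400,400),interpolation=cv2.INTER_CUBIC)
cv2.imwrite("pics/t1.png",np.hstack([b,a]))
```

```text
[ 0.52705851 -0.11353348  0.17665325] [ 1.56085353e+02 -4.17988906e-02 -9.43696366e+01] [ 0.03743026  0.72726846 -0.94643533]
```

View pics/t1.png

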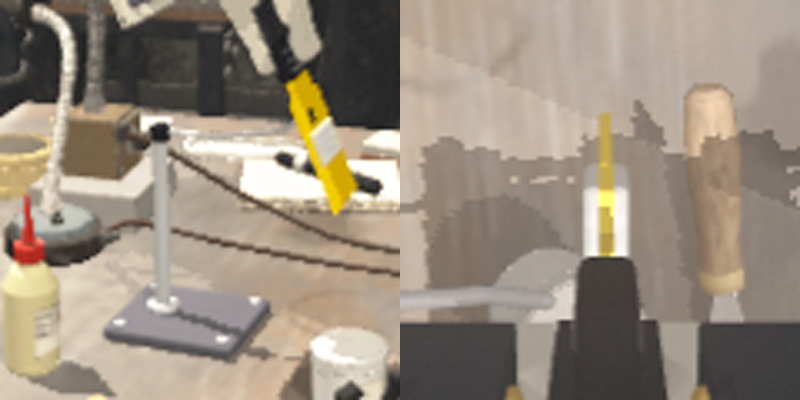

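The wrist view shows the wire tip ending at (555,297), left of the plate, so the pack is off the peg. I'll back away, straighten the pack and lift it.

Call:
{"method": "move_arm", "body": {
  "commands": [
    [-4,0.3,1,0,0,0,0],
    [-8,0.6,2,0,0,0,0],
    [-10,1,3,0,0,0,0],
    [-12,1,5,0,0,0,0],
    [-4,0,8,0,0,0,0],
    [0,0,8,-0.3,-4,0,0],
    [0,2,8,-0.3,-4,0,0],
    [0,4,8,-0.3,-4,0,0],
    [0,6,8,-0.3,-4,0,0],
    [2,8,0,-0.3,-4,0,0],
    [4,10,0,-0.3,-4,0,0],
    [5,12,0,0,0,0,0],
    [5,14,0,0,0,-2,0],
    [8,16,0,0,0,-2,0],
    [8,16,0,0,0,-2,0],
    [8,12,0,0,0,-2,0],
    [4,6,0,0,0,-2,0],
    [0,0,0,0,0,0,0]
  ]
}}

```text
time_s: 21.45
tcp_pos: [0.5335, -0.0038, 0.2277]
eef_rot: [-179.9, -0.0, -104.3]
contact_force: [-0.7, -0.0, -0.9]
gripper_width: 0.0097
```

Run:
```python
from h import *
import pickle
s=get_state();print(s["time_s"],s["tcp_pos"],s["eef_rot"],s["gripper_width"],s["joints"].round(1),s["contact_force"])
c=capture("wrist");pickle.dump((s,c),open("w3.pkl","wb"));k=cam(c,s)
ct=capture("top");kt=cam(ct)
t=lambda u,v:(165+(u+.5)/5.5-.5,140+(v+.5)/5.5-.5)
a,b=onz(kt,t(130,223),.036),onz(kt,t(250,261),.036);print("top slot",a,b,(a+b)/2,np.degrees(np.arctan2(*(a-b)[:2])),np.linalg.norm(a-b))
s1,c1=pickle.load(open("w1.pkl","rb"));k1=cam(c1,s1);w=lambda u,v:(170+(u+.5)/5.714-.5,150+(v+.5)/5.714-.5)
a,b=onz(k1,w(345,468),.036),onz(k1,w(400,362),.036);print("w1 slot",a,b,(a+b)/2,np.degrees(np.arctan2(*(a-b)[:2])),np.linalg.norm(a-b))
print("rack in wrist",proj(k,[[.61,.113,.036]]))
cv2.imwrite("pics/w3.png",cv2.resize(c["frame"],(800,600),interpolation=cv2.INTER_CUBIC))
```

```text
21.45 [ 0.53352457 -0.00380644  0.22768749] [-1.79899569e+02 -3.14547997e-02 -1.04347187e+02] 0.009730468854779926 [ 20.7   5.9 -14.1   0.1 -69.9 -35.1] [-0.69691981 -0.0223959  -0.92931734]
top slot [0.62251838 0.14167359 0.036     ] [0.59996229 0.08370309 0.036     ] [0.61124034 0.11268834 0.036     ] 21.26081573720834 0.062204149777519965
w1 slot [0.62250717 0.14387662 0.036     ] [0.59969631 0.08664146 0.036     ] [0.61110174 0.11525904 0.036     ] 21.729565630508294 0.06161329816598928
rack in wrist [[220.11882811 257.43251424]]
```

View pics/w3.png

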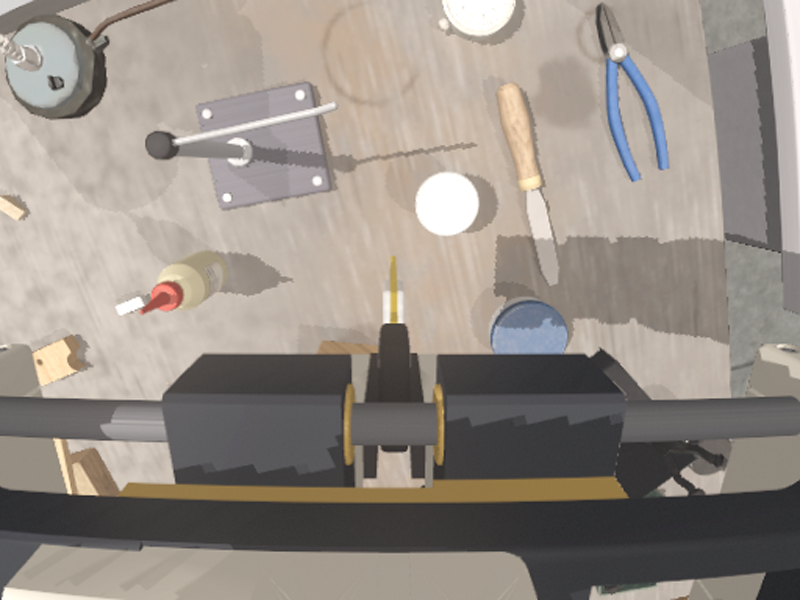

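The pack hangs straight and clear. The rack slot is at about (0.611, 0.114) with yaw -21.5°. I'll go just past the rack so the wrist camera sees the slot and the pack's foot together.

Call:
{"method": "move_arm", "body": {
  "commands": [
    [4,12,4,0,0,-0.5,0],
    [8,20,4,0,0,-1,0],
    [8,24,4,0,0,-1,0],
    [8,24,0,0,0,-1,0],
    [8,24,0,0,0,-1,0],
    [8,24,0,0,0,-1,0],
    [8,24,0,0,0,-0.5,0],
    [6,24,0,0,0,-0.5,0],
    [5,18,0,0,0,-0.5,0],
    [3,10,0,0,0,0,0],
    [0,0,0,0,0,0,0],
    [0,0,0,0,0,0,0],
    [0,0,0,0,0,0,0]
  ]
}}

```text
time_s: 22.85
tcp_pos: [0.5989, 0.1985, 0.2398]
eef_rot: [-179.9, -0.0, -111.4]
contact_force: [0.5, -0.5, -1.7]
gripper_width: 0.0097
```

Run:
```python
from h import *
import pickle
s=get_state();print(s["time_s"],s["tcp_pos"],s["eef_rot"],s["gripper_width"],s["joints"].round(1),s["contact_force"])
c=capture("wrist");pickle.dump((s,c),open("w4.pkl","wb"));k=cam(c,s)
p=s["tcp_pos"];Rm=R.from_euler('xyz',s["eef_rot"],degrees=True).as_matrix()
print("foot corner pred",proj(k,[p+Rm@np.array([.028,0,.0685]),p+Rm@np.array([.02,0,-.025])]))
print("slot pred",proj(k,[[.6225,.1428,.036],[.5998,.0852,.036]]))
cv2.imwrite("pics/w4.png",cv2.resize(c["frame"][60:260,130:400],(800,593),interpolation=cv2.INTER_CUBIC))
```

```text
22.85 [0.59890116 0.19853061 0.23980532] [-1.79854906e+02 -5.96016707e-03 -1.11411754e+02] 0.00968272177481777 [ 36.1  14.9  -1.3   0.1 -73.7 -57.6] [ 0.5431772  -0.47384594 -1.71101133]
foot corner pred [[251.41658662 161.17437328]
 [251.26804841 203.27571095]]
slot pred [[219.303696   131.16082311]
 [218.13418259  81.28163675]]
```

View pics/w4.png

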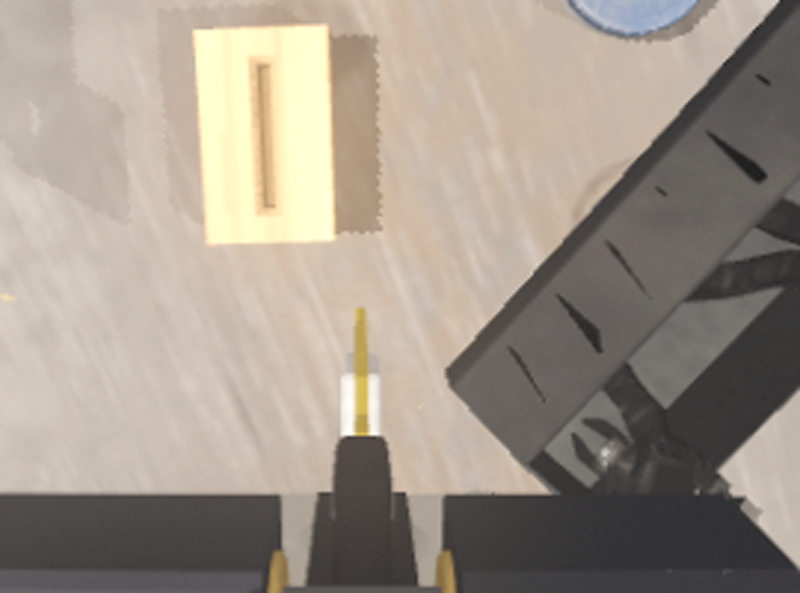

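The slot appears at crop columns 250–276, rows 57–215, which matches the prediction within about 0.6 mm. The pack's foot corner at (360,308) shows the pack sits about 2 mm towards -tool x. Before lowering, I'll check the toolbox and pliers against the gripper body's footprint.

Run:
```python
from h import *
import pickle
s,c=pickle.load(open("w4.pkl","rb"));k=cam(c,s)
q=lambda u,v:(130+(u+.5)/2.963-.5,60+(v+.5)/2.963-.5)
T=np.array([.6098,.1116]);a=np.radians(-111.4);tx=np.array([np.cos(a),np.sin(a)]);ty=np.array([tx[1],-tx[0]])
for n,u,v,z in(("corner",450,375,.08),("corner",450,375,.1),("plier",575,430,.13),("plier2",700,290,.13),("plier3",620,370,.13),("boxtop",708,132,.09)):
    P=onz(k,q(u,v),z);d=P[:2]-T;print(n,P.round(3),"tool x,y mm",(d@tx*1e3).round(),(d@ty*1e3).round())
a1,b1=onz(k,q(262.5,57),.036),onz(k,q(266.5,215),.036);print("slot",(a1+b1)/2,np.degrees(np.arctan2(*(b1-a1)[:2])),np.linalg.norm(a1-b1))
for d in(-.002,-.003): 
  Rm=R.from_euler('xyz',s["eef_rot"],degrees=True).as_matrix();print(d,proj(k,s["tcp_pos"]+Rm@np.array([.028+d,0,.0685])))
```

```text
corner [0.572 0.229 0.08 ] tool x,y mm -96.0 78.0
corner [0.572 0.224 0.1  ] tool x,y mm -91.0 76.0
plier [0.537 0.251 0.13 ] tool x,y mm -103.0 118.0
plier2 [0.481 0.218 0.13 ] tool x,y mm -52.0 158.0
plier3 [0.516 0.235 0.13 ] tool x,y mm -81.0 133.0
boxtop [0.45  0.173 0.09 ] tool x,y mm 1.0 171.0
slot [0.61060498 0.11342135 0.036     ] 21.386560135080074 0.06613914870809018
-0.002 [[251.41855175 163.43055782]]
-0.003 [[251.41953255 164.555387  ]]
```

The toolbox and pliers are outside the body's footprint. The slot is at (0.6106, 0.1134), so I'll move above it and come down to about 20 mm over the mouth.

Call:
{"method": "move_arm", "body": {
  "commands": [
    [1,-10,0,0,0,0,0],
    [2,-17,0,0,0,0,0],
    [3,-22,0,0,0,0,0],
    [3,-20,0,0,0,0,0],
    [1.8,-12.4,0,0,0,0,0],
    [0,-6,-10,0,0,0,0],
    [0,0,-20,0,0,0,0],
    [0,0,-25,0,0,0,0],
    [0,0,-25,0,0,0,0],
    [0,0,-20,0,0,0,0],
    [0,0,-15,0,0,0,0],
    [0,0,0,0,0,0,0],
    [0,0,0,0,0,0,0],
    [0,0,0,0,0,0,0]
  ]
}}

```text
time_s: 24.3
tcp_pos: [0.6105, 0.1122, 0.1255]
eef_rot: [-179.8, 0.0, -111.4]
contact_force: [-0.4, 0.0, -0.1]
gripper_width: 0.0096
```

Run:
```python
from h import *
s=get_state();print(s["time_s"],s["tcp_pos"],s["eef_rot"],s["gripper_width"],s["contact_force"])
c=capture("side");b=cv2.resize(c["frame"][180:300,170:270],(500,600),interpolation=cv2.INTER_CUBIC)
w=capture("top");a=cv2.resize(w["frame"][150:220,165:225],(300,350),interpolation=cv2.INTER_CUBIC)
o=np.zeros((600,800,3),np.uint8);o[:,:500]=b;o[:350,500:]=a;cv2.imwrite("pics/r1.png",o)
```

```text
24.3 [0.6104629  0.1121511  0.12550319] [-1.79794176e+02  4.40418984e-02 -1.11368572e+02] 0.00963211351681382 [-0.38580506  0.02948797 -0.12016318]
```

View pics/r1.png

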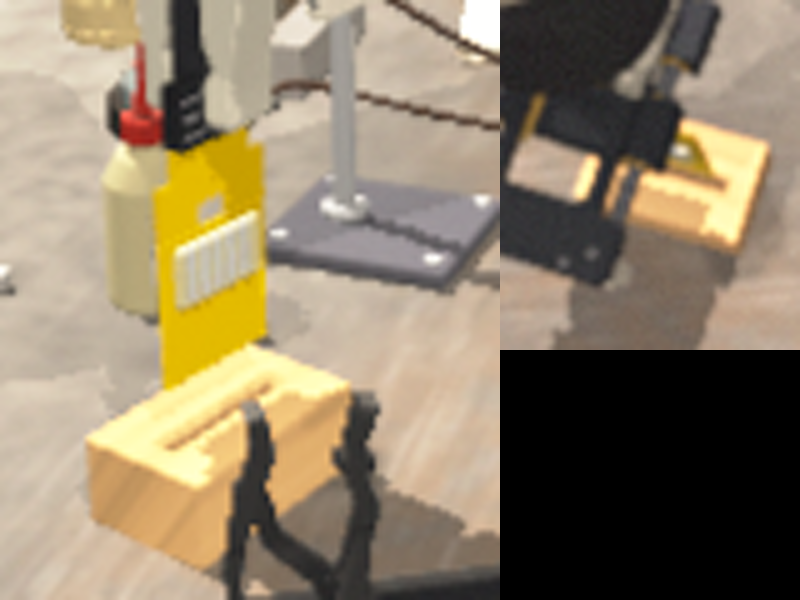

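The foot edge, (163,388) to (265,343), sits directly above the slot, (165,445) to (270,385). I'll trim by about 1 mm and lower while watching the force.

Call:
{"method": "move_arm", "body": {
  "commands": [
    [-0.7,-1,0,0,0,0,0],
    [0,0,-5,0,0,0,0],
    [0,0,-5,0,0,0,0],
    [0,0,-4,0,0,0,0],
    [0,0,-2,0,0,0,0],
    [0,0,-2,0,0,0,0],
    [0,0,0,0,0,0,0],
    [0,0,0,0,0,0,0]
  ]
}}

```text
time_s: 25.2
tcp_pos: [0.6092, 0.111, 0.1066]
eef_rot: [-179.9, -0.0, -111.4]
contact_force: [0.2, 0.1, -0.8]
gripper_width: 0.0097
```

Call:
{"method": "move_arm", "body": {
  "commands": [
    [0,0,-1,0,0,0,0],
    [0,0,-1,0,0,0,0],
    [0,0,-1,0,0,0,0],
    [0,0,0,0,0,0,0]
  ]
}}

```text
time_s: 25.6
tcp_pos: [0.609, 0.1109, 0.1034]
eef_rot: [-179.9, -0.0, -111.4]
contact_force: [0.0, -0.1, -1.0]
gripper_width: 0.0099
```

Call:
{"method": "move_arm", "body": {
  "commands": [
    [0,0,-1,0,0,0,0],
    [0,0,-1,0,0,0,0],
    [0,0,0,0,0,0,0]
  ]
}}

```text
time_s: 25.9
tcp_pos: [0.609, 0.1109, 0.1013]
eef_rot: [-179.9, -0.0, -111.4]
contact_force: [-0.8, 0.2, -1.9]
gripper_width: 0.0098
```

Call:
{"method": "move_arm", "body": {
  "commands": [
    [0,0,-1,0,0,0,0],
    [0,0,-1,0,0,0,0],
    [0,0,0,0,0,0,0]
  ]
}}

```text
time_s: 26.2
tcp_pos: [0.609, 0.1109, 0.0994]
eef_rot: [-179.9, -0.0, -111.4]
contact_force: [0.4, 0.1, -1.5]
gripper_width: 0.0097
```

The foot is past the chamfer with no contact, so I'll keep lowering.

Call:
{"method": "move_arm", "body": {
  "commands": [
    [0.4,0.1,-2,0,0,0,0],
    [0,0,-2,0,0,0,0],
    [0,0,-2,0,0,0,0],
    [0,0,0,0,0,0,0]
  ]
}}

```text
time_s: 26.6
tcp_pos: [0.6093, 0.111, 0.0931]
eef_rot: [-179.9, -0.0, -111.4]
contact_force: [0.2, -0.1, 0.1]
gripper_width: 0.01
```

Call:
{"method": "move_arm", "body": {
  "commands": [
    [0,0,-2,0,0,0,0],
    [0,0,-2,0,0,0,0],
    [0,0,-2,0,0,0,0],
    [0,0,0,0,0,0,0]
  ]
}}

```text
time_s: 27.0
tcp_pos: [0.6093, 0.111, 0.0871]
eef_rot: [-179.9, -0.0, -111.4]
contact_force: [-0.2, 0.2, -0.8]
gripper_width: 0.0098
```

Call:
{"method": "move_arm", "body": {
  "commands": [
    [0,0,-2,0,0,0,0],
    [0,0,-1.5,0,0,0,0],
    [0,0,-1,0,0,0,0],
    [0,0,0,0,0,0,0]
  ]
}}

```text
time_s: 27.4
tcp_pos: [0.6094, 0.111, 0.0829]
eef_rot: [-179.9, -0.0, -111.4]
contact_force: [-0.5, -0.8, -1.1]
gripper_width: 0.0098
```

Call:
{"method": "move_arm", "body": {
  "commands": [
    [0,0,-1,0,0,0,0],
    [0,0,-0.7,0,0,0,0],
    [0,0,0,0,0,0,0]
  ]
}}

```text
time_s: 27.7
tcp_pos: [0.6095, 0.111, 0.0813]
eef_rot: [-179.9, -0.0, -111.4]
contact_force: [0.1, 0.8, -1.2]
gripper_width: 0.0099
```

Expect the floor near 78.5 mm.

Call:
{"method": "move_arm", "body": {
  "commands": [
    [0,0,-0.8,0,0,0,0],
    [0,0,-0.7,0,0,0,0],
    [0,0,0,0,0,0,0]
  ]
}}

```text
time_s: 28.0
tcp_pos: [0.6095, 0.1111, 0.0797]
eef_rot: [-179.9, -0.0, -111.4]
contact_force: [-0.1, -0.3, -0.1]
gripper_width: 0.0095
```

Call:
{"method": "move_arm", "body": {
  "commands": [
    [0,0,-0.5,0,0,0,0],
    [0,0,-0.3,0,0,0,0],
    [0,0,0,0,0,0,0]
  ]
}}

```text
time_s: 28.3
tcp_pos: [0.6095, 0.1111, 0.079]
eef_rot: [-179.9, -0.0, -111.4]
contact_force: [-0.3, -0.4, -1.0]
gripper_width: 0.0098
```

Call:
{"method": "move_arm", "body": {
  "commands": [
    [0,0,-0.5,0,0,0,0],
    [0,0,0,0,0,0,0]
  ]
}}

```text
time_s: 28.5
tcp_pos: [0.6096, 0.111, 0.0785]
eef_rot: [-179.9, -0.0, -111.4]
contact_force: [0.2, -0.3, -1.7]
gripper_width: 0.0099
```

Call:
{"method": "move_arm", "body": {
  "commands": [
    [0,0,-0.5,0,0,0,0],
    [0,0,0,0,0,0,0]
  ]
}}

```text
time_s: 28.7
tcp_pos: [0.6098, 0.1111, 0.0784]
eef_rot: [-179.8, 0.0, -111.4]
contact_force: [-1.5, 1.0, 2.3]
gripper_width: 0.0099
```

Call:
{"method": "move_arm", "body": {
  "commands": [
    [0,0,-0.5,0,0,0,0],
    [0,0,0,0,0,0,0]
  ]
}}

```text
time_s: 28.9
tcp_pos: [0.6101, 0.1111, 0.0784]
eef_rot: [-179.8, 0.0, -111.4]
contact_force: [-0.7, 0.0, 5.2]
gripper_width: 0.01
```

Call:
{"method": "move_arm", "body": {
  "commands": [
    [0,0,0,0,0,0,0],
    [0,0,0,0,0,0,0],
    [0,0,0,0,0,0,0],
    [0,0,0,0,0,0,0],
    [0,0,0,0,0,0,0],
    [0,0,0,0,0,0,0],
    [0,0,0,0,0,0,0],
    [0,0,0,0,0,0,0],
    [0,0,0,0,0,0,0],
    [0,0,0,0,0,0,0],
    [0,0,0,0,0,0,0],
    [0,0,0,0,0,0,0]
  ]
}}

```text
time_s: 30.1
tcp_pos: [0.61, 0.1112, 0.0784]
eef_rot: [-179.8, 0.0, -111.4]
contact_force: [-1.7, 0.4, 5.8]
gripper_width: 0.0098
```

It's firmly home: z stays at 78.4 mm while the force builds to 5–6 N, and I've held it for over a second. Now I'll ease the load, open and rise straight up.

Call:
{"method": "move_arm", "body": {
  "commands": [
    [0,0,0.4,0,0,0,0],
    [0,0,0,0,0,0,0],
    [0,0,0,0,0,0,0],
    [0,0,0,0,0,0,14],
    [0,0,0,0,0,0,18],
    [0,0,0,0,0,0,25],
    [0,0,0,0,0,0,25],
    [0,0,0,0,0,0,25],
    [0,0,0,0,0,0,25],
    [0,0,0,0,0,0,25]
  ]
}}

```text
time_s: 31.1
tcp_pos: [0.6095, 0.1111, 0.0779]
eef_rot: [-179.9, -0.0, -111.4]
contact_force: [0.6, -0.3, -0.1]
gripper_width: 0.0223
```

Call:
{"method": "move_arm", "body": {
  "commands": [
    [0,0,3,0,0,0,25],
    [0,0,6,0,0,0,25],
    [0,0,10,0,0,0,25],
    [0,0,12,0,0,0,25],
    [0,0,15,0,0,0,25],
    [0,0,15,0,0,0,25],
    [0,0,20,0,0,0,25],
    [0,0,20,0,0,0,25],
    [0,8,20,0,0,0,25],
    [0,20,20,0,0,0,25],
    [0,25,0,0,0,0,25],
    [0,25,0,0,0,0,25],
    [0,15,0,0,0,0,25],
    [0,0,0,0,0,0,25],
    [0,0,0,0,0,0,25]
  ]
}}

```text
time_s: 32.6
tcp_pos: [0.6094, 0.204, 0.2192]
eef_rot: [-179.9, -0.0, -111.3]
contact_force: [0.0, 0.3, 0.9]
gripper_width: 0.0221
```

Run:
```python
from h import *
s=get_state();print(s["time_s"],s["tcp_pos"],s["eef_rot"],s["gripper_width"],s["contact_force"])
c=capture("side");b=cv2.resize(c["frame"][150:300,170:290],(400,500),interpolation=cv2.INTER_CUBIC)
w=capture("wrist");a=cv2.resize(w["frame"][20:220,140:300],(400,500),interpolation=cv2.INTER_CUBIC)
cv2.imwrite("pics/f1.png",np.hstack([b,a]))
```

```text
32.6 [0.60940028 0.2039582  0.2191714 ] [-1.79863119e+02 -2.08127126e-02 -1.11343609e+02] 0.022104756575623413 [0.00266594 0.26070503 0.90432062]
```

View pics/f1.png

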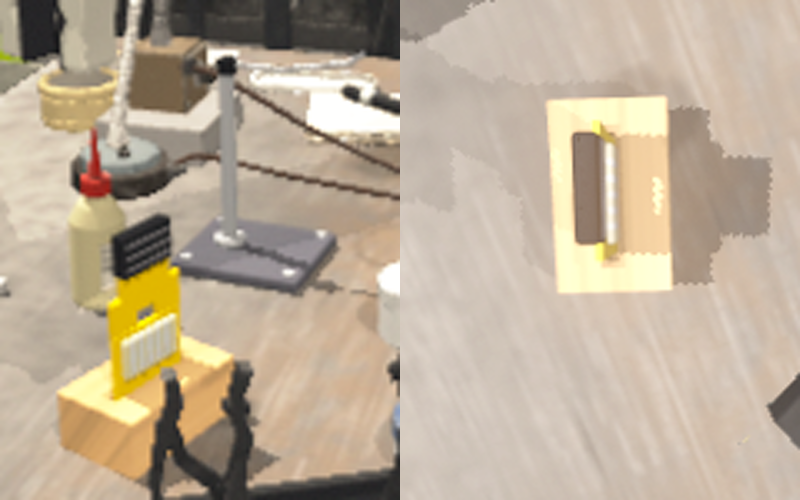

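The pack stands upright in the slot, with the foot plate sunk and the blister just above the rack top. The bottle, stand and tin look undisturbed. Handing in.

```bash
python3 -c "
from plant import *
print(close_job())"
```

```text
the job is handed in; nothing more can be done
None
```

The yellow hang pack is off the peg and stands fully home in the job rack, released, with the arm clear. The job was handed in at about 33 s.

- **Grasp:** The first close missed. The fingers ended about 30 mm short of the nominal TCP, so they shut just above the rib without touching it. I went lower and gripped the rib at a width of 10 mm.
- **Sliding off the peg:** I felt for the wire in two places, with light contact of about 3 N. That gave an upward slope of about 11.5°. I then tilted the pack 24° to clear the tip. The highest force I saw while sliding was 3.3 N, but I only read it at the end of each move.
- **Rack:** The foot went in without touching the sides. At the slot floor the TCP stopped at z = 78.4 mm, against 78.5 mm expected, with 5–6 N pressing down. I held it there for over a second, eased the load, opened the fingers and rose straight up.
- **Last checks:** The final side and wrist pictures show the pack upright in the slot, touched by nothing. The peg looks unchanged, and the bottle and the part of the tin in view look unmoved. I did not recheck the other bystanders in close-up.
- **Pictures:** I viewed 14, four over the budget of 10; the missed grasp took three of them.

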